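Fish the bearing block out from behind the press guard

TASK

The press's metal bearing block has dropped behind the bar guard. Pull the hooked rod out from under the low shelf by its shank, lay it down on the bench and let go, take it again by its handle, and with it draw the block right out through the guard's open front, without the gripper or arm touching the block before it is fully out. Then leave the rod lying flat on the bench clear of the guard, set the block flat, foot down, in the open tray, and leave everything else standing where it is.

Things in the scene. Friction and masses are not known exactly. Their poses are not given: they have to be found in the camera images.
- block_center (a point): Bare grey metal bearing block, 0.25 to 0.5 kg: foot 70 (x) x 44 (y) x 12 mm with a round boss across its middle, 36 mm diameter, 44 mm long, axis along y; 36 mm high in all, flat sides 44 mm apart across y (grip there). Site at its centre, 18 mm above its underside; z up. Starts on the bench at any yaw, 60 to 145 mm inside the guard.
- hook_neck (a point): Neck of the hooked rod (0.16 kg, lies flat), where handle meets shank, 12 mm above the bench; -x towards the hook, -y to the side its leg points, z up. Wooden handle x = 0 to 100 mm, 22 wide, 24 tall. Steel shank 10 mm thick, x = 0 to -210, sloping down to the corner. Balances at about x = -20. Starts with most of the handle under the shelf, hook towards the robot.
- hook_corner (a point): Corner of the hooked rod, at x = -210 mm from the neck, middle of the 10 mm bar, 5 mm above the bench as it lies; axes as for hook_neck. From here the leg, 10 mm thick, lying on the bench, runs 75 mm to -y; its tip is turned back 16 mm towards the handle (+x).
- guard: Fixed guard of dark steel bars in front of a green housing 190 mm tall. Origin on the bench at the middle of its open front; y points inwards, x to the right looking in. Inside 294 mm wide (x -147 to 147), 260 deep (y 0 to 260), clear height 104; roof bars 30 mm apart, top at 112. Sides and back closed; front fully open without sill; the floor is the bench.
- shelf: Fixed low plywood shelf. Origin on the bench at the middle of its open front edge; x points away into the shelf. 160 mm deep, 180 mm wide (156 mm between its sides), clear height 60 mm, board top at 75 mm; cans stand on it from 42 mm behind the edge up to 150 mm above the bench.
- tray: Fixed open aluminium tray, 130 (x) x 170 (y) x 24 mm tall, walls and floor 4 mm thick. Origin under its centre on the bench. Empty.
- tin: Bystander, to be left alone: small aluminium tin, 32 mm across, 40 mm tall, standing inside the guard near the far right inner corner as one looks in (guard +x side). Origin at its underside.
- cup: Bystander, to be left alone: white plastic cup, 85 mm tall. Origin at its underside.
- jar: Bystander, to be left alone: amber jar, 60 mm across, 90 mm tall. Origin at its underside.
- bottle: Bystander, to be left alone: clear bottle, 68 mm across, 200 mm tall. Origin at its underside.
- knife: Bystander, to be left alone: ink knife (spatula) lying flat, 190 mm long. Origin at its underside, handle towards -x.
- plate: Bystander, to be left alone: loose copper plate, 110 x 75 x 6 mm, lying on the bench. Origin at its underside.
Not all that is in view belongs to the job. Leave any pink look-alike of the part that bears block_center alone.

How it is judged:
On the way, in this order (a step that is already met when the one before it is completed fails the run):
1. the hooked rod lies on the bench, let go, its neck and handle pulled out from under the shelf ((x of hook_neck in the frame of shelf below -0.1 m or y of hook_neck in the frame of shelf above 0.18 m or y of hook_neck in the frame of shelf below -0.18 m) and height (world z) of each of hook_neck, hook_corner below 0.02 m and contact force between the fingers and hook below 0.05 N and linear speed of hook below 0.05 m/s), for 0.2 s.
2. the block is drawn fully out through the guard's open front, on the bench (y of block_center in the frame of guard below -0.045 m and height (world z) of block_center below 0.03 m), for 0.1 s.
At the end, for the whole second after the job is handed in: Block flat, foot down in the tray (centre within 48 mm in x and 68 mm in y of its middle, under 30 mm high, tilt under 0.12 rad); rod flat on the bench (neck and corner under 20 mm high), neck and corner outside the guard's front; both at rest (x of block_center in the frame of tray between -0.048 and 0.048 m and y of block_center in the frame of tray between -0.068 and 0.068 m and z of block_center in the frame of tray below 0.03 m and angle between block_center's own z axis and vertical below 0.12 rad and linear speed of each of block, hook below 0.02 m/s and y of each of hook_neck, hook_corner in the frame of guard below -0.003 m and height (world z) of each of hook_neck, hook_corner below 0.02 m); the robot touches nothing.
It fails at once if the gripper or arm touches the block before it is fully out of the guard (centre 40 mm in front of the opening) (y of block_center in the frame of guard above -0.04 m and contact force between any of the fingers, the arm and block above 0.1 N).
It fails at once if a bystander is moved more than 30 mm (distance of any of tin, cup, jar, bottle, knife, plate from where it was at the start of the episode above 0.03 m).
It also fails if it takes over 72 s, if anything falls off the work surface, if the arm or the gripper's body presses on something with over 40 N, if the wrist force passes 120 N, or if a joint passes its speed limit or range.

ROBOT

A 7-joint arm with a two-finger parallel gripper is mounted at the origin on the work surface. World frame = base frame: x ahead of the robot, y to its left, z up, the work surface at z = 0. Lengths are in m, angles in rad, forces in N, time in s.
With the tool pointing down it reaches from about 0.4 to 0.925 m from the base axis. Payload 5.6 kg.
Tool frame: the origin (TCP) lies midway between the tips of the shut fingers; the grasp point (between the pads) lies 19 mm behind it (r.grasp_offset is the distance from the TCP to the grasp point, in m); z points along the fingers, y is the line along which they close (so a half turn about z gives the same grasp; the last joint's range is limited). The gripper opens to 85 mm and grips with 20 to 120 N. Pads are 22 mm wide; open, the fingers measure 114 mm over their backs; the gripper's body (76 mm by 85 mm) begins 54 mm behind the grasp point. The pads swing forward as they close: fully open they stand 13 mm farther back than shut.
Start: joints at [1.11, 0.468, -0.012, 1.603, 0.006, 1.071, -0.056], TCP at [0.264, -0.594, 0.231] pointing down, gripper open.
Joint ranges: [-2.53, 2.53], [-0.31, 2.02], [-1.57, 1.55], [0.28, 2.44], [-1.29, 4.43], [0.15, 1.84], [-2.92, 2.92]. Speed limits (rad/s): [2.57, 2.57, 3.14, 3.14, 3.14, 3.14, 3.14].

INTERFACE

Orientations are given as a 3x3 rotation matrix whose columns are the frame's x, y, z axes.
In Python, from bench import r gives the robot as it stands.
- The arm moves only by the tool carry_out, never from a script. Its argument "deltas" is text: rows parted by semicolons, each of 5 numbers parted by spaces: the shift along the tool's x, y, z in mm, then the turn about the tool's z in rad, then the gripper's target within -1 to 1 (fully open at 1, half-way at 0, shut at -1). A call has 1 to 12 rows; each row is the pose to reach, as a shift and turn from the pose commanded when the call began, along the tool's axes at that moment; what a row does not reach only later rows make up. A row lasts 1/12 s, in which the tool goes at most 41.7 mm and 7.16 degrees, less where a joint would pass 70% of its speed; a pose out of reach is approached as far as the arm can. A call with a gripper value outside its range is refused whole. The fingers move at their own pace and stop on an object; "force" is the grip in N (left out, the last holds). Time passes only in rows, so rows that repeat a pose let the fingers close. It gives the time, the measured TCP pose, the force, the opening and the grip force at its end, in the units of the state.
- r.observe(): the state, without advancing time (a new reading comes with each control period).
- r.camera(name): name is "scene" or "top" or "wrist"; returns a dict with "img" (400x640x3 uint8, blue, green, red), "depth" (400x640 float32, m along the optical axis (not along the pixel's ray), 0 where there is no reading), "camera_matrix" (3x3 intrinsics, pixels), "R" (3x3) and "t" (3): a world point X has camera coordinates R X + t. Camera axes: x right, y down, z forward; pixel columns grow to the right and rows downward; lengths in m; the calibration is good to about 2 mm. A picture is of the moment at which its call begins.
- r.job_done(): hands the job in; it is judged then, once.
The state is a dict: "time": time; "qpos": joint angles; "joint_velocities": joint speeds; "joint_torque": joint torques, N m; "ee_pos": TCP position; "eef_rot": TCP orientation; "ft_force": force on the tool from outside, world axes, zero at the start; "wrist_torque": the same for the moment, N m; "finger_gap": finger opening in m; "finger_force": force on a finger pad.
Only numpy, scipy, OpenCV 4.12 (cv2) and the standard library are available. Lean on these libraries where they do the work, as an engineer would, in place of code of your own. Each camera call takes 0.05 s, during which the arm holds its last target. There are 200 camera calls.

## Working session

There is one attempt and no reset: what is moved stays moved. The work goes in short steps, Python scripts to look and compute and a tool call to move; the robot and the scene stay as the last step left them, time stands still between calls to the robot, and variables do not carry over. Pictures are saved under pics/ and viewed, at most 13 in all, crops included, and the job is handed in when it is done.

Besides the shell and the picture viewer there is one more tool, called after "Call:" as name(argument=value, ...) on one line, values as JSON. carry_out: Moves the arm, as the interface text tells. Its arguments: {"type":"object","properties":{"deltas":{"type":"string"},"force":{"type":"number"}},"required":["deltas"]}

```bash
ls; mkdir -p pics; cat > h.py <<'E'
import numpy as np, cv2
from bench import r
def snap(n,f):
    c=r.camera(n); cv2.imwrite(f'pics/{f}.png',c['img']); np.savez(f'pics/{f}.npz',**c); return c
def pt(c,u,v,z=None):
    K=c['camera_matrix'];R=c['R'];t=c['t']
    d=np.linalg.inv(K)@[u,v,1.]
    if z is None:
        return R.T@(d*float(c['depth'][int(v),int(u)])-t)
    o=-R.T@t; w=R.T@d
    return o+w*(z-o[2])/w[2]
def cloud(c):
    v,u=np.mgrid[0:400,0:640]; p=np.stack([u,v,np.ones_like(u)],-1)@np.linalg.inv(c['camera_matrix']).T*c['depth'][...,None]
    return (p-c['t'])@c['R']
def st():
    s=r.observe(); print(s['time'],np.round(s['ee_pos'],4),np.round(s['eef_rot'],3).tolist(),s['finger_gap'],np.round(s['ft_force'],2))
E
python3 - <<'E'
from h import *
snap('scene','s0');snap('top','t0'); st()
E
```

```text
pics
0.1 [ 0.2635 -0.5937  0.2304] [[0.914, 0.406, -0.001], [0.406, -0.914, 0.001], [-0.0, -0.002, -1.0]] 0.08560494646989553 [-0.3  -0.16  0.15]
```

View pics/t0.png

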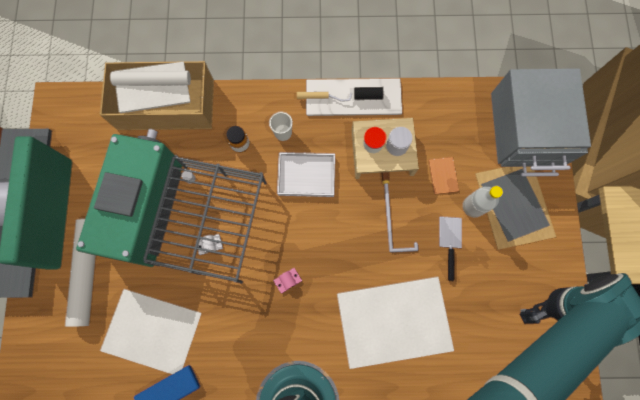

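View pics/s0.png

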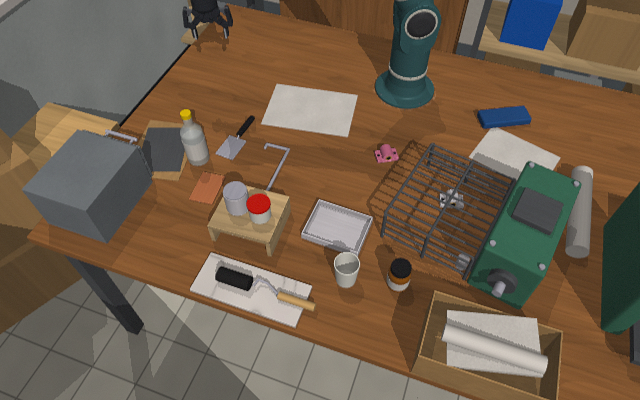

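The top view shows the guard opening right, towards about (250,225), with the block inside at (210,243) and the pink look-alike at (288,281). The shelf is at (385,147). The rod runs from (385,180) down to its corner at (390,248), and its leg tip is at (416,248). The tray is at (306,174).

```bash
python3 - <<'E'
from h import *
c=dict(np.load('pics/t0.npz'))
print(-c['R'].T@c['t'])
for n,u,v,z in [('fr post top R',263,174,.11),('front L',240,281,.11),('tray',306,174,.02),('t1',279,154,.024),('t2',334,154,.024),('t3',335,195,.024),('t4',278,195,.024),('corner',390,249,.005),('tip',416,249,.005),('neck',386,182,.02),('block',210,243,.03),('shelfL',354,175,.075),('shelfR',416,172,.075),('tin',187,176,.04),('cup',281,120,.085),('jar',236,135,.09),('plate',443,175,.006),('knife',451,230,.01),('bottle',483,203,.1),('base',300,395,.0),('pink',288,281,.02)]:
    print(n,np.round(pt(c,u,v,z),3))
a=cv2.resize(c['img'][140:300,135:300],None,fx=4.8,fy=3.7,interpolation=cv2.INTER_CUBIC)
a=cv2.resize(c['img'][150:290,140:300],None,fx=4,fy=4,interpolation=cv2.INTER_CUBIC)
b=cv2.resize(c['img'][120:260,345:425],None,fx=2,fy=4,interpolation=cv2.INTER_CUBIC)
cv2.imwrite('pics/z0.png',np.hstack([a,b]))
E
```

```text
[ 0.27087563 -0.06914069  1.41683182]
fr post top R [0.634 0.09  0.11 ]
front L [0.334 0.147 0.11 ]
tray [ 0.657 -0.03   0.02 ]
t1 [0.721 0.052 0.024]
t2 [ 0.719 -0.116  0.024]
t3 [ 0.59  -0.117  0.024]
t4 [0.592 0.054 0.024]
corner [ 0.428 -0.278  0.005]
tip [ 0.427 -0.355  0.005]
neck [ 0.63  -0.272  0.02 ]
block [0.449 0.251 0.03 ]
shelfL [ 0.638 -0.172  0.075]
shelfR [ 0.645 -0.353  0.075]
tin [0.65  0.326 0.04 ]
cup [0.807 0.042 0.085]
jar [0.759 0.173 0.09 ]
plate [ 0.653 -0.45   0.006]
knife [ 0.482 -0.461  0.01 ]
bottle [ 0.545 -0.532  0.1  ]
base [ 0.025 -0.01   0.   ]
pink [0.337 0.023 0.02 ]
```

View pics/z0.png

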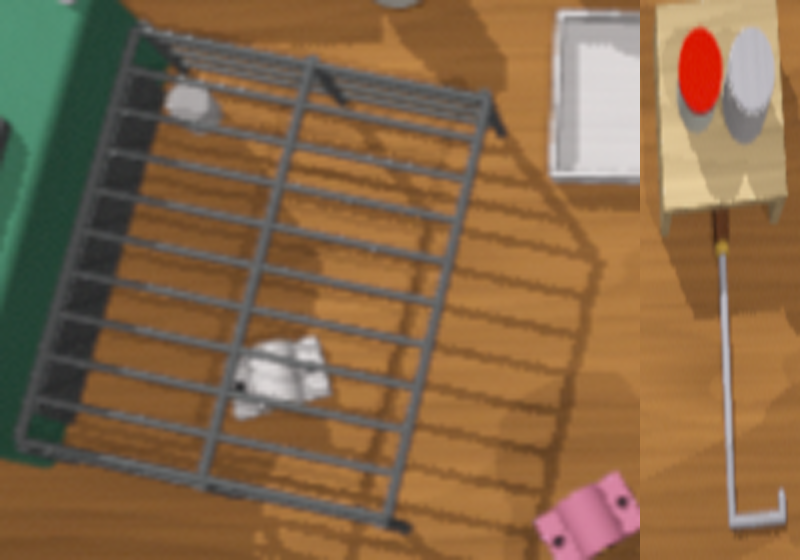

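The crop shows the block foot's long axis lying roughly along the guard's depth, from (238,390) to (322,365). The tin is at (190,103). The rod's ferrule is at (722,247), its corner at (735,522) and its tip at (783,522).

```bash
cat >> h.py <<'E'
def go(x,y,z,yd):
    "deltas to TCP target; yd = direction (deg, world) of tool y"
    s=r.observe(); R=s['eef_rot']; d=R.T@(np.array([x,y,z])-s['ee_pos'])*1000
    a=np.arctan2(R[1,1],R[0,1]); t=-(np.radians(yd)-a); t=(t+np.pi)%(2*np.pi)-np.pi
    print('t=%.2f q7=%.2f'%(s['time'],s['qpos'][6]),'delta',np.round(d,0),'turn %.3f'%t)
E
python3 - <<'E'
from h import *
c=dict(np.load('pics/t0.npz'))
n=pt(c,386,181.75,.017);k=pt(c,392.5,250.5,.005);m=pt(c,389,217.5,.01);print(n,m,k,np.degrees(np.arctan2(*(n-k)[[1,0]])))
go(.56,-.277,.12,93.5)
E
```

```text
[ 0.63110997 -0.27271046  0.017     ] [ 0.5221954  -0.27810463  0.01      ] [ 0.42377331 -0.28493605  0.005     ] 3.374533703411798
t=0.10 q7=-0.06 delta [ 400. -169.  111.] turn -2.785
```

Call:
carry_out(deltas="400 -169 0 -0.7 1;400 -169 0 -1.5 1;400 -169 0 -1.5 1;400 -169 0 -1.5 1;400 -169 0 -1.5 1;400 -169 0 -1.5 1;400 -169 0 -1.5 1;400 -169 0 -1.5 1;400 -169 0 -1.5 1;400 -169 0 -1.5 1;400 -169 0 -1.5 1;400 -169 0 -1.5 1", force=50)

```text
time: 1.1
ee_pos: [0.5644, -0.2707, 0.2311]
eef_rot: [[-0.354, 0.935, 0.002], [0.935, 0.354, 0.003], [0.003, 0.003, -1.0]]
ft_force: [0.1, -0.8, 0.3]
finger_gap: 0.0854
finger_force: 0.0
```

```bash
python3 -c "
from h import *
go(.56,-.277,.12,93.5)"
```

```text
t=1.10 q7=0.58 delta [ -5.  -7. 111.] turn -1.270
```

Call:
carry_out(deltas="-5 -7 20 -1.27 1;-5 -7 50 -1.27 1;-5 -7 80 -1.27 1;-5 -7 110 -1.27 1;-5 -7 110 -1.27 1;-5 -7 110 -1.27 1;-5 -7 110 -1.27 1;-5 -7 110 -1.27 1;-5 -7 110 -1.27 1;-5 -7 110 -1.27 1;-5 -7 110 -1.27 1;-5 -7 110 -1.27 1")

```text
time: 2.1
ee_pos: [0.5555, -0.2845, 0.1208]
eef_rot: [[-0.999, -0.044, -0.001], [-0.044, 0.999, 0.001], [0.001, 0.001, -1.0]]
ft_force: [0.9, -0.4, -0.4]
finger_gap: 0.0854
finger_force: 0.0
```

```bash
python3 -c "
from h import *
go(.56,-.277,.004,93.4)"
```

```text
t=2.10 q7=1.64 delta [ -5.   7. 117.] turn -0.016
```

Call:
carry_out(deltas="-5 7 35 -0.016 1;-5 7 70 -0.016 1;-5 7 95 -0.016 1;-5 7 110 -0.016 1;-5 7 117 -0.016 0.3;-5 7 117 -0.016 -0.3;-5 7 117 -0.016 -1;-5 7 117 -0.016 -1;-5 7 117 -0.016 -1;-5 7 117 -0.016 -1;-5 7 117 -0.016 -1;-5 7 117 -0.016 -1")

```text
time: 3.1
ee_pos: [0.5613, -0.2776, 0.0057]
eef_rot: [[-0.998, -0.062, 0.002], [-0.062, 0.998, -0.001], [-0.002, -0.001, -1.0]]
ft_force: [0.1, 0.1, 6.4]
finger_gap: 0.0076
finger_force: 48.9
```

```bash
python3 -c "
from h import *
st();go(.43,-.277,.005,93.4)"
```

```text
3.1 [ 0.5613 -0.2776  0.0057] [[-0.998, -0.062, 0.002], [-0.062, 0.998, -0.001], [-0.002, -0.001, -1.0]] 0.007600797745911478 [0.1  0.06 6.41]
t=3.10 q7=1.55 delta [131.   9.   1.] turn 0.003
```

Call:
carry_out(deltas="8 0 -1 0 -1;20 0 -1 0 -1;35 0 -1 0 -1;50 0 -1 0 -1;65 0 -1 0 -1;80 0 -1 0 -1;95 0 -1 0 -1;110 0 -1 0 -1;125 0 -1 0 -1;138 0 -1 0 -1;145 0 -1 0 -1;145 0 -1 0 -1")

```text
time: 4.1
ee_pos: [0.4138, -0.2868, 0.0057]
eef_rot: [[-0.998, -0.061, -0.002], [-0.061, 0.998, -0.001], [0.002, -0.001, -1.0]]
ft_force: [-4.2, -0.9, 8.3]
finger_gap: 0.007
finger_force: 49.8
```

```bash
python3 -c "
from h import *
snap('top','t1');st()
c=dict(np.load('pics/t1.npz'))
cv2.imwrite('pics/z1.png',cv2.resize(c['img'][110:330,320:500],None,fx=2.7,fy=2.7))"
```

```text
4.15 [ 0.4138 -0.2868  0.0057] [[-0.998, -0.061, -0.003], [-0.061, 0.998, -0.001], [0.003, -0.001, -1.0]] 0.007458682026772969 [-4.13 -0.36  9.25]
```

View pics/z1.png

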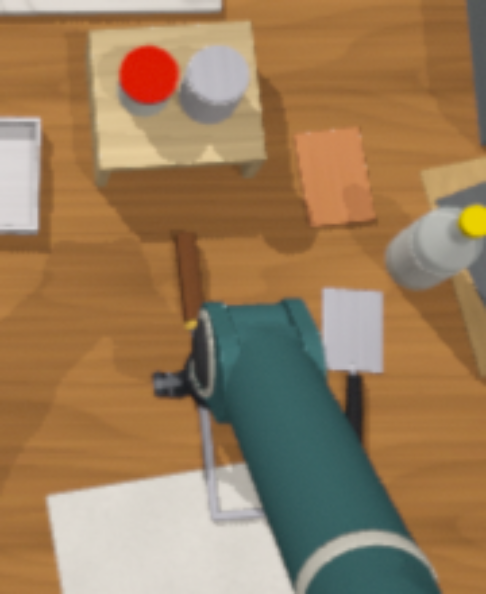

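The rod's handle is fully out of the shelf, at (186,232)–(192,322) in the crop. I'll let go and lift.

Call:
carry_out(deltas="0 0 0 0 -0.3;0 0 0 0 0.3;0 0 -2 0 1;0 0 -5 0 1;0 0 -10 0 1;0 0 -40 0 1;0 0 -75 0 1;0 0 -90 0 1;0 0 -90 0 1;0 0 -90 0 1;0 0 -90 0 1;0 0 -90 0 1")

```text
time: 5.15
ee_pos: [0.415, -0.2858, 0.0942]
eef_rot: [[-0.998, -0.062, -0.002], [-0.062, 0.998, 0.001], [0.002, 0.001, -1.0]]
ft_force: [-0.2, 0.8, -0.8]
finger_gap: 0.0855
finger_force: 0.0
```

```bash
python3 -c "
from h import *
c=snap('top','t2');st()
a=pt(c,320+186/2.7,110+233/2.7,.024);b=pt(c,320+192/2.7,110+322/2.7,.02);k=pt(c,320+213/2.7,110+517/2.7,.005);print(a,b,k)
hs=c['img'][190:235,380:400]
cv2.imwrite('pics/z2.png',np.hstack([cv2.resize(c['img'][185:305,360:440],None,fx=5,fy=5)]))"
```

```text
5.2 [ 0.4151 -0.2857  0.0942] [[-0.998, -0.062, -0.002], [-0.062, 0.998, 0.001], [0.002, 0.002, -1.0]] 0.08535427030278732 [ 0.11 -0.61 -1.08]
[ 0.58420168 -0.27847272  0.024     ] [ 0.48501806 -0.28134369  0.02      ] [ 0.27615179 -0.29682459  0.005     ]
```

View pics/z2.png

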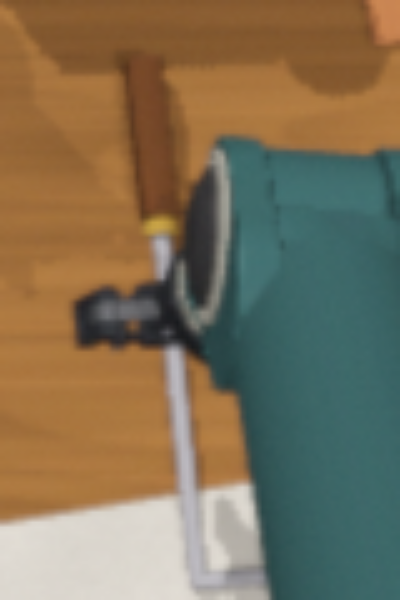

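The rod lies straight, with its butt at (145,62), ferrule at (160,225) and corner at (195,580) in the crop. Next I'll fit the guard and block from the depth images and work out the handle grasp.

```bash
python3 - <<'E'
from h import *
cs=[dict(np.load(f'pics/{f}.npz')) for f in('t0','s0')]
P=np.vstack([cloud(c)[c['depth']>0] for c in cs])
roof=P[(abs(P[:,2]-.108)<.008)&(P[:,0]>.3)&(P[:,0]<.72)&(P[:,1]>.05)&(P[:,1]<.42)]
H=cv2.minAreaRect(roof[:,:2].astype(np.float32));print('roof',H,len(roof)); print(cv2.boxPoints(H))
for c,n in zip(cs,'ts'):
    Q=cloud(c)[c['depth']>0]
    for lo,hi in((.007,.045),(.007,.016),(.028,.042)):
        b=Q[(Q[:,2]>lo)&(Q[:,2]<hi)&(np.hypot(Q[:,0]-.445,Q[:,1]-.25)<.065)]
        if len(b)>5: print(n,lo,len(b),cv2.minAreaRect(b[:,:2].astype(np.float32)),b.mean(0))
go(.54,-.281,.12,93.5); go(.54,-.281,.004,93.5)
E
```

```text
roof ((0.5228074789047241, 0.2710791826248169), (0.311679869890213, 0.32961130142211914), 78.22521209716797) 6145
[[0.32966828 0.15214966]
 [0.65234363 0.08488743]
 [0.7159467  0.3900087 ]
 [0.39327133 0.45727092]]
t 0.007 277 ((0.45933085680007935, 0.26064208149909973), (0.06813036650419235, 0.06920923292636871), 15.523594856262207) [0.44742774 0.25307187 0.02183864]
t 0.007 121 ((0.45938581228256226, 0.26062607765197754), (0.06813611835241318, 0.06915917992591858), 15.416311264038086) [0.44723538 0.24968343 0.0113731 ]
t 0.028 101 ((0.4487769603729248, 0.2581813335418701), (0.043543606996536255, 0.0285769235342741), 18.75340461730957) [0.44701128 0.25716604 0.03349826]
s 0.007 238 ((0.45226675271987915, 0.25029948353767395), (0.07384239882230759, 0.0915222316980362), 18.476259231567383) [0.45220188 0.25975071 0.02007507]
s 0.007 123 ((0.45226675271987915, 0.25029948353767395), (0.07384239882230759, 0.0915222316980362), 18.476259231567383) [0.45256721 0.25867938 0.01185394]
s 0.028 68 ((0.44806450605392456, 0.2601953148841858), (0.049939852207899094, 0.029713347554206848), 11.790180206298828) [0.44964746 0.26108443 0.0336973 ]
t=5.20 q7=1.72 delta [-125.   -3.  -26.] turn 0.001
t=5.20 q7=1.72 delta [-125.   -3.   90.] turn 0.001
```

Call:
carry_out(deltas="-40 -3 -10 0 1;-80 -3 -10 0 1;-115 -3 -10 0 1;-134 -3 -5 0 1;-134 -3 20 0 1;-134 -3 50 0 1;-134 -3 75 0 1;-134 -3 88 0 1;-134 -3 89 0 0;-134 -3 89 0 -1;-134 -3 89 0 -1;-134 -3 89 0 -1", force=80)

```text
time: 6.2
ee_pos: [0.5509, -0.2813, 0.0079]
eef_rot: [[-0.998, -0.062, 0.002], [-0.062, 0.998, -0.001], [-0.002, -0.001, -1.0]]
ft_force: [0.4, 0.4, 0.5]
finger_gap: 0.0389
finger_force: 0.0
```

Call:
carry_out(deltas="0 0 0 0 -1;0 0 0 0 -1;0 0 0 0 -1;0 0 0 0 -1;0 0 -3 0 -1;0 0 -10 0 -1;0 0 -20 0 -1;0 0 -35 0 -1;0 0 -50 0 -1;0 0 -60 0 -1;0 0 -60 0 -1;0 0 -60 0 -1")

```text
time: 7.2
ee_pos: [0.5502, -0.2814, 0.0675]
eef_rot: [[-0.998, -0.062, 0.002], [-0.062, 0.998, -0.001], [-0.002, -0.001, -1.0]]
ft_force: [0.2, -0.2, -1.8]
finger_gap: 0.0202
finger_force: 79.6
```

```bash
python3 -c "
from h import *
st();go(.49,-.27,.065,-11.5)
s=r.observe();print(s['qpos'],s['wrist_torque'])"
```

```text
7.2 [ 0.5502 -0.2814  0.0675] [[-0.998, -0.062, 0.002], [-0.062, 0.998, -0.001], [-0.002, -0.001, -1.0]] 0.020172386085058603 [ 0.21 -0.23 -1.77]
t=7.20 q7=1.60 delta [59. 15.  2.] turn 1.833
[ 0.88677259  0.72830212 -0.6502877   1.76013002  0.56843687  0.84735985
  1.60391985] [ 0.02704411 -0.10538278 -0.05007066]
```

Call:
carry_out(deltas="50 15 0 1.4 -1;50 15 0 1.4 -1;50 15 0 1.4 -1;50 15 0 1.4 -1;50 15 0 1.4 -1;50 15 0 1.4 -1;50 15 0 1.4 -1;50 15 0 1.4 -1;50 15 0 1.4 -1;50 15 0 1.4 -1;50 15 0 1.4 -1;50 15 0 1.4 -1")

```text
time: 8.2
ee_pos: [0.4984, -0.2688, 0.0657]
eef_rot: [[-0.227, 0.974, -0.001], [0.974, 0.227, 0.0], [0.0, -0.001, -1.0]]
ft_force: [0.4, -0.1, -1.0]
finger_gap: 0.0201
finger_force: 79.6
```

```bash
python3 -c "
from h import *
st();go(.495,-.21,.067,-11.5)
"
```

```text
8.2 [ 0.4984 -0.2688  0.0657] [[-0.227, 0.974, -0.001], [0.974, 0.227, 0.0], [0.0, -0.001, -1.0]] 0.02010598057743052 [ 0.38 -0.12 -1.02]
t=8.20 q7=0.43 delta [58. 10. -1.] turn 0.430
```

Call:
carry_out(deltas="20 3 0 0.12 -1;40 7 0 0.24 -1;58 10 0 0.36 -1;58 10 0 0.43 -1;58 10 0 0.43 -1;58 10 10 0.43 -1;58 10 25 0.43 -1;58 10 38 0.43 -1;58 10 48 0.43 -1;58 10 54 0.43 -1;58 10 57 0.43 -1;58 10 57 0.43 -1")

```text
time: 9.2
ee_pos: [0.4949, -0.2106, 0.0088]
eef_rot: [[0.195, 0.981, -0.001], [0.981, -0.195, 0.0], [-0.0, -0.001, -1.0]]
ft_force: [0.3, -0.8, -2.2]
finger_gap: 0.0197
finger_force: 79.6
```

```bash
python3 -c "
from h import *
st()
c=snap('top','t3');go(.542,.036,.008,-11.5)
cv2.imwrite('pics/z3.png',cv2.resize(c['img'][140:340,130:400],None,fx=2.9,fy=2.9))"
```

```text
9.2 [ 0.4949 -0.2106  0.0088] [[0.195, 0.981, -0.001], [0.981, -0.195, 0.0], [-0.0, -0.001, -1.0]] 0.019717487816882016 [ 0.34 -0.85 -2.19]
t=9.25 q7=-0.05 delta [251.  -2.   1.] turn 0.004
```

View pics/z3.png

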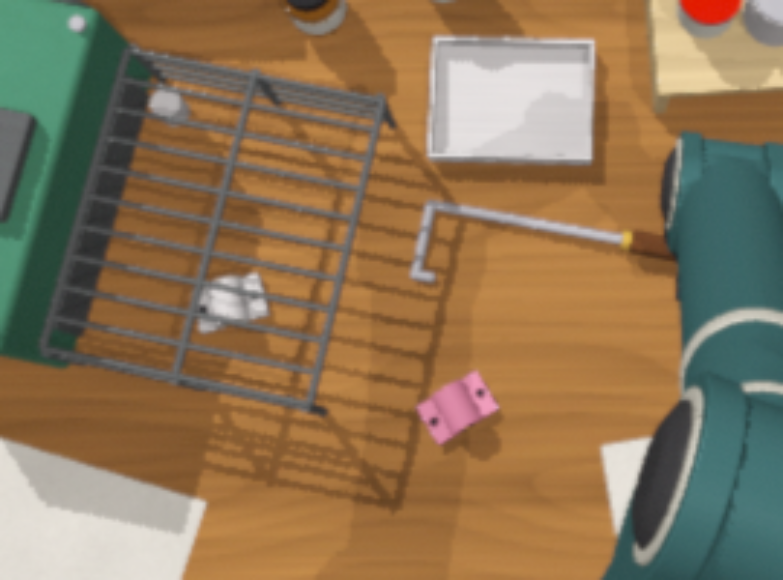

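The top view shows the rod in front of the guard, with its corner at (433,207) and tip at (418,275). The block is at (233,302) and the entry lane is clear.

```bash
python3 -c "
from h import *
c=dict(np.load('pics/t3.npz'))
G=np.array([.487,.119]);X=np.array([.98,-.199]);Y=np.array([.199,.98])
f=lambda u,v,z:print(np.round([(pt(c,130+u/2.9,140+v/2.9,z)[:2]-G)@X,(pt(c,130+u/2.9,140+v/2.9,z)[:2]-G)@Y],3))
f(433,207,.005);f(418,275,.005);f(627,240,.017);f(233,302,.025);f(385,100,.11);f(315,408,.11);f(168,110,.04)
"
```

```text
[ 0.071 -0.055]
[-0.002 -0.054]
[ 0.072 -0.259]
[-0.066  0.121]
[0.148 0.001]
[-0.155  0.001]
[0.113 0.231]
```

Call:
carry_out(deltas="15 0 0 0 -1;35 0 0 0 -1;55 0 0 0 -1;75 0 0 0 -1;90 0 0 0 -1;105 0 0 0 -1;120 0 0 0 -1;135 0 0 0 -1;150 0 0 0 -1;165 0 0 0 -1;175 0 0 0 -1;180 0 0 0 -1")

```text
time: 10.25
ee_pos: [0.5312, -0.0321, 0.0097]
eef_rot: [[0.194, 0.981, 0.001], [0.981, -0.194, 0.001], [0.001, 0.001, -1.0]]
ft_force: [-0.3, 0.7, -2.3]
finger_gap: 0.0197
finger_force: 79.6
```

```bash
python3 -c "
from h import *
st();go(.542,.036,.008,-11.5)
"
```

```text
10.25 [ 0.5312 -0.0321  0.0097] [[0.194, 0.981, 0.001], [0.981, -0.194, 0.001], [0.001, 0.001, -1.0]] 0.019679530796728954 [-0.29  0.66 -2.3 ]
t=10.25 q7=-0.38 delta [69. -3.  2.] turn 0.006
```

Call:
carry_out(deltas="10 0 1 0 -1;20 0 1 0 -1;30 0 1 0 -1;40 0 1 0 -1;50 0 1 0 -1;60 0 1 0 -1;68 0 1 0 -1;74 0 1 0 -1;77 0 1 0 -1;77 0 1 0 -1")

```text
time: 11.08
ee_pos: [0.5457, 0.0427, 0.0083]
eef_rot: [[0.195, 0.981, 0.0], [0.981, -0.195, 0.0], [0.0, 0.0, -1.0]]
ft_force: [0.8, 0.6, -1.7]
finger_gap: 0.0199
finger_force: 79.6
```

```bash
python3 -c "
from h import *
st()
c=snap('top','t4');c2=snap('scene','s4')
a=cv2.resize(c['img'][150:290,140:320],None,fx=2.2,fy=3)
b=cv2.resize(c2['img'][120:290,350:560],None,fx=1.9,fy=420/170)
cv2.imwrite('pics/z4.png',np.hstack([a,b]))"
```

```text
11.0833 [0.5457 0.0427 0.0083] [[0.195, 0.981, 0.0], [0.981, -0.195, 0.0], [0.0, 0.0, -1.0]] 0.019893181820307675 [ 0.76  0.56 -1.68]
```

View pics/z4.png

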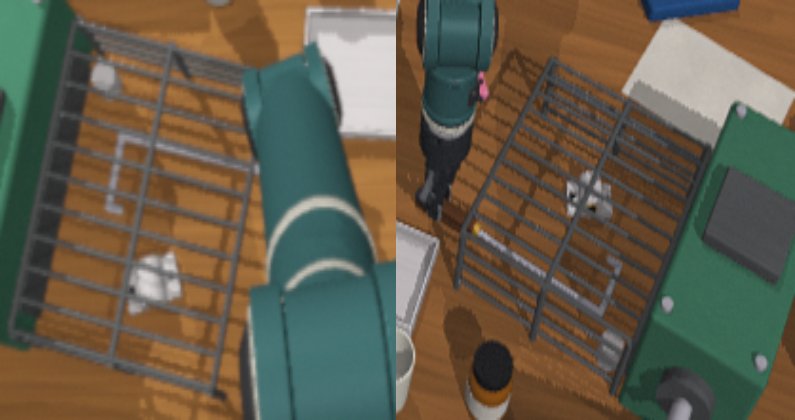

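The leg is behind the block's depth, with its corner at (122,137) and tip at (113,210); the block is at (155,280). I'll sweep left, towards guard −x.

Call:
carry_out(deltas="0 -8 0 0 -1;0 -18 0 0 -1;0 -28 0 0 -1;0 -38 0 0 -1;0 -48 0 0 -1;0 -58 0 0 -1;0 -68 0 0 -1;0 -76 0 0 -1;0 -83 0 0 -1;0 -88 0 0 -1;0 -90 0 0 -1;0 -90 0 0 -1")

```text
time: 12.18
ee_pos: [0.457, 0.0595, 0.0083]
eef_rot: [[0.195, 0.981, -0.0], [0.981, -0.195, -0.0], [-0.0, -0.0, -1.0]]
ft_force: [0.1, 0.3, -1.6]
finger_gap: 0.0195
finger_force: 79.6
```

```bash
python3 -c "
from h import *
st()
c=snap('top','t5');c2=snap('scene','s5')
a=cv2.resize(c['img'][150:290,140:320],None,fx=2.2,fy=3)
b=cv2.resize(c2['img'][120:290,350:560],None,fx=1.9,fy=420/170)
cv2.imwrite('pics/z5.png',np.hstack([a,b]))"
```

```text
12.1833 [0.457  0.0595 0.0083] [[0.195, 0.981, -0.0], [0.981, -0.195, -0.0], [-0.0, -0.0, -1.0]] 0.019512565309135595 [ 0.15  0.34 -1.6 ]
```

View pics/z5.png

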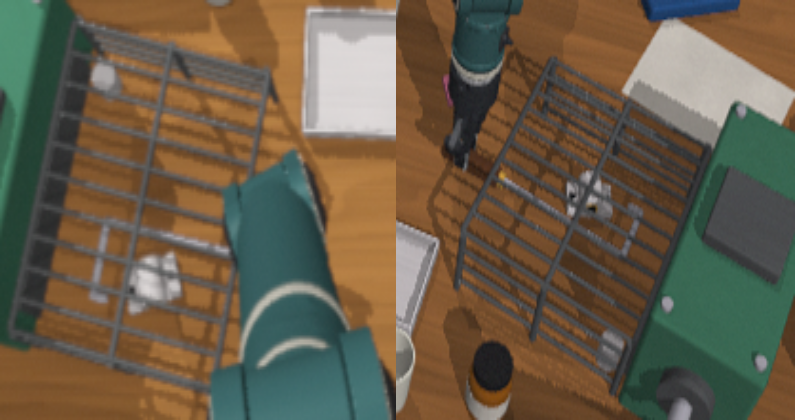

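The leg is now behind the block, with its corner at (105,225) and tip at (98,297). The block is at (155,280), just left of the shank. I'll nudge a little more left, then pull.

Call:
carry_out(deltas="0 -3 0 0 -1;0 -7 0 0 -1;0 -9 0 0 -1;-8 -9 0 0 -1;-16 -9 0 0 -1;-24 -9 0 0 -1;-32 -9 0 0 -1;-40 -9 0 0 -1;-48 -9 0 0 -1;-56 -9 0 0 -1;-64 -9 0 0 -1;-72 -9 0 0 -1")

```text
time: 13.28
ee_pos: [0.4342, -0.0102, 0.0083]
eef_rot: [[0.196, 0.981, -0.0], [0.981, -0.196, 0.0], [0.0, -0.0, -1.0]]
ft_force: [0.2, 2.6, -1.7]
finger_gap: 0.0203
finger_force: 79.6
```

```bash
cat >> h.py <<'E'
G=np.array([.487,.119]);X=np.array([.98,-.199]);Y=np.array([.199,.98])
def gg(p): p=np.asarray(p)[:2]-G; return np.round([p@X,p@Y],3)
def blk(n,f,ctr,rad=.07):
    c=snap(n,f);Q=cloud(c)[c['depth']>0]
    b=Q[(Q[:,2]>.027)&(Q[:,2]<.045)&(np.hypot(Q[:,0]-ctr[0],Q[:,1]-ctr[1])<rad)]
    if len(b)>5:
        k=cv2.minAreaRect(b[:,:2].astype(np.float32)); print(n,len(b),k,gg(k[0]),gg(b.mean(0)))
    return c
E
python3 -c "
from h import *
st()
blk('top','t6',(.44,.22));blk('scene','s6',(.44,.22))"
```

```text
13.2833 [ 0.4342 -0.0102  0.0083] [[0.196, 0.981, -0.0], [0.981, -0.196, 0.0], [0.0, -0.0, -1.0]] 0.020268529949704055 [ 0.19  2.64 -1.67]
top 117 ((0.4386887848377228, 0.21692417562007904), (0.04372753947973251, 0.03209465369582176), 13.477681159973145) [-0.067  0.086] [-0.068  0.086]
scene 108 ((0.44094008207321167, 0.21940256655216217), (0.05077015608549118, 0.03014768660068512), 11.551295280456543) [-0.065  0.089] [-0.066  0.088]
```

Call:
carry_out(deltas="-8 0 0 0 -1;-16 0 0 0 -1;-24 0 0 0 -1;-32 0 0 0 -1;-40 0 0 0 -1;-48 0 0 0 -1;-56 0 0 0 -1;-64 0 0 0 -1;-72 0 0 0 -1;-80 0 0 0 -1;-88 0 0 0 -1;-92 0 0 0 -1")

```text
time: 14.38
ee_pos: [0.4159, -0.1011, 0.0082]
eef_rot: [[0.197, 0.98, -0.0], [0.98, -0.197, -0.0], [-0.0, -0.0, -1.0]]
ft_force: [0.9, 2.4, -2.1]
finger_gap: 0.02
finger_force: 79.6
```

```bash
python3 -c "
from h import *
st()
blk('top','t7',(.42,.13));blk('scene','s7',(.42,.13))"
```

```text
14.3833 [ 0.4159 -0.1011  0.0082] [[0.197, 0.98, -0.0], [0.98, -0.197, -0.0], [-0.0, -0.0, -1.0]] 0.020009293970316304 [ 0.92  2.36 -2.14]
top 150 ((0.4204246401786804, 0.1264956146478653), (0.04448036849498749, 0.031421951949596405), 12.263541221618652) [-0.067 -0.006] [-0.067 -0.006]
scene 78 ((0.4216020107269287, 0.12993252277374268), (0.04960711672902107, 0.027934713289141655), 14.611973762512207) [-0.066 -0.002] [-0.064 -0.   ]
```

Call:
carry_out(deltas="-7 1 0 0 -1;-14 3 0 0 -1;-21 6 0 0 -1;-28 9 0 0 -1;-35 12 0 0 -1;-42 15 0 0 -1;-49 18 0 0 -1;-56 21 0 0 -1;-63 24 0 0 -1;-70 27 0 0 -1;-75 30 0 0 -1;-75 30 0 0 -1")

```text
time: 15.48
ee_pos: [0.4316, -0.181, 0.0083]
eef_rot: [[0.198, 0.98, 0.001], [0.98, -0.198, -0.001], [-0.001, 0.001, -1.0]]
ft_force: [0.6, 0.1, -1.3]
finger_gap: 0.0203
finger_force: 79.6
```

```bash
python3 -c "
from h import *
st()
c=blk('top','t8',(.42,.06),.06);blk('scene','s8',(.42,.06),.06)
cv2.imwrite('pics/z8.png',cv2.resize(c['img'][150:330,200:400],None,fx=3,fy=3))"
```

```text
15.4833 [ 0.4316 -0.181   0.0083] [[0.198, 0.98, 0.001], [0.98, -0.198, -0.001], [-0.001, 0.001, -1.0]] 0.020285208773121708 [ 0.65  0.05 -1.29]
top 152 ((0.4351263642311096, 0.04732062295079231), (0.0446612611413002, 0.031757742166519165), 10.682870864868164) [-0.037 -0.081] [-0.037 -0.081]
scene 126 ((0.43719547986984253, 0.05052585154771805), (0.04911705479025841, 0.03089057467877865), 14.927186965942383) [-0.035 -0.077] [-0.035 -0.077]
```

View pics/z8.png

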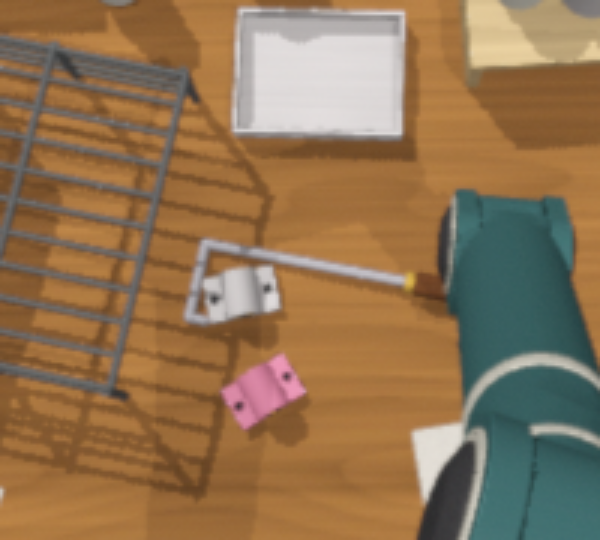

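The block is fully out, at (242,292) in the crop; the pink look-alike at (263,392) is untouched. I'll lift the rod off it.

Call:
carry_out(deltas="5 0 0 0 -1;8 0 0 0 -1;8 0 -6 0 -1;8 0 -16 0 -1;8 0 -26 0 -1;8 0 -38 0 -1;8 0 -50 0 -1;8 0 -65 0 -1;8 0 -80 0 -1;8 0 -90 0 -1;8 0 -90 0 -1;8 0 -90 0 -1")

```text
time: 16.58
ee_pos: [0.433, -0.1716, 0.0991]
eef_rot: [[0.196, 0.981, 0.002], [0.981, -0.196, -0.001], [-0.001, 0.002, -1.0]]
ft_force: [-0.8, 0.4, -2.0]
finger_gap: 0.0198
finger_force: 79.6
```

```bash
python3 -c "
from h import *
st()
blk('top','t9',(.42,.06),.06)
go(.47,-.30,.09,-11.5)"
```

```text
16.5833 [ 0.433  -0.1716  0.0991] [[0.196, 0.981, 0.002], [0.981, -0.196, -0.001], [-0.001, 0.002, -1.0]] 0.01981729429819715 [-0.77  0.4  -1.96]
top 143 ((0.43525639176368713, 0.04684067144989967), (0.043946295976638794, 0.02946644462645054), 8.990360260009766) [-0.036 -0.081] [-0.037 -0.081]
t=16.63 q7=-0.05 delta [-119.   62.    8.] turn 0.003
```

Block undisturbed. Moving the rod aside and setting it down.

Call:
carry_out(deltas="-20 10 0 0 -1;-45 22 0 0 -1;-70 35 0 0 -1;-95 48 0 0 -1;-112 58 0 0 -1;-119 62 0 0 -1;-119 62 20 0 -1;-119 62 45 0 -1;-119 62 65 0 -1;-119 62 78 0 -1;-119 62 85 0 -1;-119 62 90 0 -1")

```text
time: 17.63
ee_pos: [0.4695, -0.299, 0.0079]
eef_rot: [[0.195, 0.981, -0.003], [0.981, -0.195, 0.002], [0.001, -0.003, -1.0]]
ft_force: [-15.2, 8.6, 59.2]
finger_gap: 0.0197
finger_force: 87.5
```

Call:
carry_out(deltas="0 0 1 0 -1;0 0 1 0 -1;0 0 1 0 -0.7;0 0 1 0 -0.3;0 0 1 0 0.2;0 0 0 0 0.5;0 0 -2 0 0.5;0 0 -10 0 0.5;0 0 -30 0 0.5;0 0 -60 0 0.5;0 0 -90 0 0.5;0 0 -95 0 0.5")

```text
time: 18.63
ee_pos: [0.473, -0.3016, 0.1087]
eef_rot: [[0.196, 0.981, 0.007], [0.981, -0.196, -0.004], [-0.003, 0.008, -1.0]]
ft_force: [-0.3, -0.4, 1.2]
finger_gap: 0.0642
finger_force: 0.0
```

```bash
python3 -c "
from h import *
st()
go(.4365,.049,.105,12.5)"
```

```text
18.6333 [ 0.473  -0.3016  0.1087] [[0.196, 0.981, 0.007], [0.981, -0.196, -0.004], [-0.003, 0.008, -1.0]] 0.06420362980881933 [-0.3  -0.4   1.18]
t=18.63 q7=0.17 delta [ 337. -105.    2.] turn -0.415
```

Call:
carry_out(deltas="30 -9 0 -0.1 0.5;65 -20 0 -0.2 0.5;105 -33 0 -0.3 0.5;145 -45 0 -0.4 0.5;185 -58 0 -0.4 0.5;225 -70 0 -0.4 0.5;265 -83 0 -0.4 0.5;300 -94 0 -0.4 0.5;325 -101 0 -0.4 0.5;337 -105 0 -0.4 0.5;337 -105 0 -0.4 0.5;337 -105 0 -0.4 0.5")

```text
time: 19.63
ee_pos: [0.4332, 0.0511, 0.1035]
eef_rot: [[-0.203, 0.979, 0.0], [0.979, 0.203, -0.0], [-0.0, 0.0, -1.0]]
ft_force: [0.3, -0.8, 0.2]
finger_gap: 0.0637
finger_force: 0.0
```

```bash
python3 -c "
from h import *
st()
c=snap('top','t10');c2=snap('scene','s10')
go(.436,.049,.008,11.5)
a=cv2.resize(c['img'][150:340,230:480],None,fx=1.6,fy=2)
b=cv2.resize(c2['img'][80:280,220:480],None,fx=1.5,fy=380/200)
cv2.imwrite('pics/z10.png',np.hstack([a,b]))"
```

```text
19.6333 [0.4332 0.0511 0.1035] [[-0.203, 0.979, 0.0], [0.979, 0.203, -0.0], [-0.0, 0.0, -1.0]] 0.063712394294768 [ 0.32 -0.77  0.16]
t=19.73 q7=-0.22 delta [-1.  2. 95.] turn 0.000
```

View pics/z10.png

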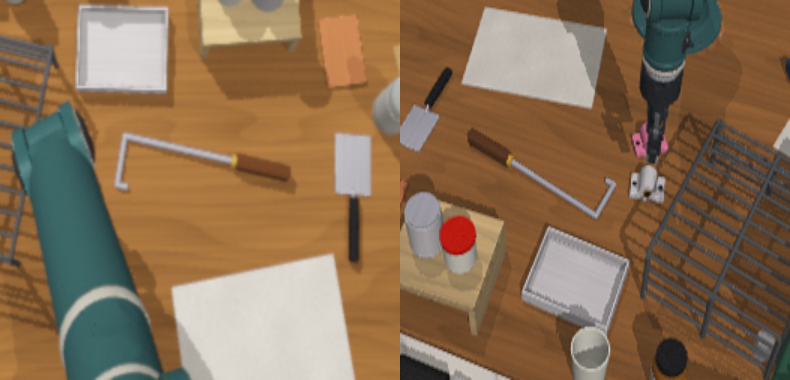

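The rod lies flat and clear, from (125,140) to (290,172) in the left view. The block sits at (648,183) on the right, under the gripper.

Call:
carry_out(deltas="-1 2 20 0 0.5;-1 2 40 0 0.5;-1 2 60 0 0.5;-1 2 75 0 0.5;-1 2 87 0 0.5;-1 2 95 0 0.5;-1 2 95 0 0;-1 2 95 0 -1;-1 2 95 0 -1;-1 2 95 0 -1;-1 2 95 0 -1;-1 2 95 0 -1", force=60)

```text
time: 20.73
ee_pos: [0.4354, 0.0502, 0.0086]
eef_rot: [[-0.201, 0.98, 0.0], [0.98, 0.201, -0.0], [-0.0, 0.0, -1.0]]
ft_force: [-0.5, -0.1, -3.7]
finger_gap: 0.0431
finger_force: 62.1
```

Call:
carry_out(deltas="0 0 0 0 -1;0 0 -5 0 -1;0 0 -15 0 -1;0 0 -30 0 -1;0 0 -50 0 -1;0 0 -70 0 -1;0 0 -80 0 -1;0 0 -80 0 -1")

```text
time: 21.4
ee_pos: [0.4371, 0.0505, 0.0907]
eef_rot: [[-0.201, 0.98, 0.005], [0.98, 0.201, 0.0], [-0.001, 0.005, -1.0]]
ft_force: [0.4, -0.4, -2.9]
finger_gap: 0.0428
finger_force: 62.3
```

```bash
python3 -c "
from h import *
st()
go(.656,-.031,.09,0);go(.656,-.031,.013,0)"
```

```text
21.4 [0.4371 0.0505 0.0907] [[-0.201, 0.98, 0.005], [0.98, 0.201, 0.0], [-0.001, 0.005, -1.0]] 0.042816501962154155 [ 0.44 -0.45 -2.87]
t=21.40 q7=-0.24 delta [-124.  198.    2.] turn 0.203
t=21.40 q7=-0.24 delta [-124.  198.   79.] turn 0.203
```

Call:
carry_out(deltas="-12 20 0 0.05 -1;-30 48 0 0.1 -1;-50 80 0 0.15 -1;-70 112 0 0.2 -1;-90 144 0 0.2 -1;-108 172 0 0.2 -1;-118 188 0 0.2 -1;-124 198 0 0.2 -1;-124 198 0 0.2 -1;-124 198 20 0.2 -1;-124 198 40 0.2 -1;-124 198 50 0.2 -1")

```text
time: 22.4
ee_pos: [0.6512, -0.0309, 0.0348]
eef_rot: [[-0.004, 1.0, -0.006], [1.0, 0.004, -0.0], [-0.0, -0.006, -1.0]]
ft_force: [-1.1, 0.7, -4.4]
finger_gap: 0.0432
finger_force: 62.3
```

```bash
python3 -c "
from h import *
st()
go(.656,-.031,.0135,0)"
```

```text
22.4 [ 0.6512 -0.0309  0.0348] [[-0.004, 1.0, -0.006], [1.0, 0.004, -0.0], [-0.0, -0.006, -1.0]] 0.04319375246378469 [-1.14  0.71 -4.39]
t=22.40 q7=-0.23 delta [-0.  5. 21.] turn 0.004
```

Call:
carry_out(deltas="0 3 0 0 -1;0 3 5 0 -1;0 3 10 0 -1;0 3 14 0 -1;0 3 17 0 -1;0 3 18 0 -1;0 3 18 0 -1;0 3 18 0 -1")

```text
time: 23.07
ee_pos: [0.6574, -0.0312, 0.0205]
eef_rot: [[-0.003, 1.0, 0.0], [1.0, 0.003, -0.0], [-0.0, 0.0, -1.0]]
ft_force: [0.4, -0.2, -4.0]
finger_gap: 0.043
finger_force: 62.3
```

Call:
carry_out(deltas="0 0 2 0 -1;0 0 4 0 -1;0 0 6 0 -1;0 0 7 0 -1;0 0 7 0 -1;0 0 7 0 -0.2;0 0 7 0 0.1;0 0 7 0 0.3;0 0 7 0 0.4;0 0 5 0 0.4;0 0 -5 0 0.4;0 0 -20 0 0.4")

```text
time: 24.07
ee_pos: [0.6564, -0.0312, 0.0401]
eef_rot: [[-0.003, 1.0, -0.002], [1.0, 0.003, 0.0], [0.0, -0.002, -1.0]]
ft_force: [1.0, 0.1, 0.6]
finger_gap: 0.0597
finger_force: 0.0
```

Call:
carry_out(deltas="0 0 -30 0 0.4;0 0 -60 0 0.4;0 0 -100 0 0.4;0 -60 -120 0 0.4;0 -100 -120 0 0.4;0 -130 -120 0 0.4;0 -150 -120 0 0.4;0 -150 -120 0 0.4;0 -150 -120 0 0.4")

```text
time: 24.82
ee_pos: [0.5072, -0.0319, 0.1623]
eef_rot: [[-0.003, 1.0, 0.003], [1.0, 0.003, -0.001], [-0.001, 0.003, -1.0]]
ft_force: [0.2, -0.5, 0.7]
finger_gap: 0.0599
finger_force: 0.0
```

```bash
python3 -c "
from h import *
st()
c=blk('top','t11',(.656,-.031),.05);c2=snap('scene','s11')
Q=cloud(c);m=(np.hypot(Q[...,0]-.656,Q[...,1]+.031)<.05)&(c['depth']>0);print(np.percentile(Q[m][:,2],[5,50,95,99]))
a=c['img'][100:340,150:500]
b=cv2.resize(c2['img'][80:320,200:520],None,fx=1.3,fy=1)
cv2.imwrite('pics/z11.png',np.hstack([a,b]))"
```

```text
24.8167 [ 0.5072 -0.0319  0.1623] [[-0.003, 1.0, 0.003], [1.0, 0.003, -0.001], [-0.001, 0.003, -1.0]] 0.05988585223205839 [ 0.25 -0.47  0.74]
[-0.00059162  0.00416302  0.00880173  0.0101471 ]
```

View pics/z11.png

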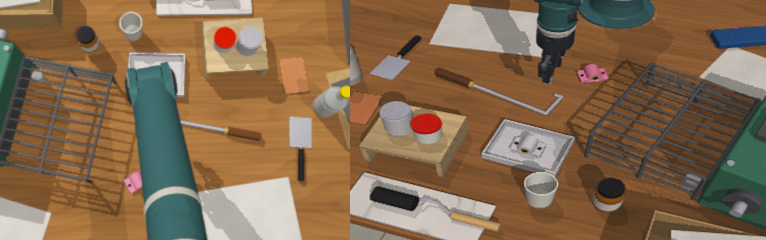

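The scene view shows the block foot down in the tray at (528,146). The rod lies flat, from (440,72) to (560,105), and the arm is clear.

```bash
python3 -c "
from bench import r
print(r.job_done())"
```

```text
the job is handed in; nothing more can be done
None
```

I handed the job in at about 25 s of the 72 s allowed; the hand-in gave no verdict. In the last pictures the block is foot down in the tray, the rod lies flat clear of the guard, and the bystanders look unmoved. The one thing of note was a brief wrist force of about 60 N (limit 120 N) when I set the rod down.

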